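# Load a handle block into a drilling jig

### The job

Load the drilling jig: put the dark handle block (the long one, not the short offcut) into the nest by tilting it, letting one end into the nest first and then rocking the other end down until the block lies flat on the floor of the nest. Then lower the aluminium guide plate over the two dowel pins until it rests flush on the block, and last swing the arm all the way round to its stop, over the plate. Leave the other things on the bench where they are.

Things in the scene. Friction and masses are not known exactly. Their poses are not given: they have to be found in the camera images.
- jig: Drilling jig screwed to the bench, does not move: grey steel base 262 (its x) x 110 (y) x 24 mm high, with a nest, a dowel pin near each end and a swing arm on a 20 mm round post at x = 125 mm, y = 0. Origin: on the bench, under the centre of the nest (the base spans x = -122 to 140 mm); x along its length, towards the post; z up. All jig heights here are above the bench.
- nest (a point): Centre of the floor of the jig's nest, at z = 12 mm. The nest is a rectangular pocket, open at the top, 128 mm (along the jig's x) x 42 mm, 12 mm deep; its rim is at z = 24 mm, with a 2 mm lead-in chamfer.
- pin_a (a point): Tip of the upright steel dowel pin at the jig's x = -85 mm, y = 0: 12 mm across, from z = 24 to 61 mm, the last 6 mm tapering to 5 mm across.
- pin_b (a point): Tip of the like pin at the jig's x = +85 mm, y = 0.
- keeper (a joint): Angle in rad of the jig's steel swing arm about its upright post. 0: it points along the jig's +y, off to the side; growing, it turns in towards the jig's middle; 1.571: it points along the jig's -x, over the middle line, against its stop. Slight friction (1.3 N at the knob): it stays where left. The arm is 20 mm wide, 84 mm long, at z = 65 to 74 mm, above the pins.
- keeper_knob (a point): Middle of the black knob on the swing arm, 62 mm from the post's axis: an upright cylinder 22 mm across, from z = 78 to 106 mm; this point is at z = 92 mm. Below the arm, under the knob, hangs a rubber foot 18 mm across, its underside at z = 56 mm: 2 mm above a seated guide plate.
- block: Dark wood handle block, 126 (its x) x 40 (y) x 32 mm high, about 0.15 kg, lying flat on the bench. Origin: centre of its underside; z up. Both ends are alike. Seated in the nest it stands 20 mm above the rim, its top at z = 44 mm.
- block_end_a (a point): Middle of the lower edge of the block's end at its x = -63 mm.
- block_end_b (a point): Middle of the lower edge of the block's end at its x = +63 mm.
- plate: Aluminium guide plate, 200 (its x) x 50 (y) x 10 mm thick, about 0.3 kg, lying flat on the bench. Origin: centre of its underside; z up. Through holes 14 mm across at x = -85 and +85 mm, y = 0, for the dowel pins; two round steel drill bushes, 18 mm across, at x = -24 and +24 mm stand 3 mm above its top. Both ends are alike. Flush on the seated block its underside is at z = 44 mm, its top at 54 mm.
- plate_hole_a (a point): Centre of the plate's pin hole at its x = -85 mm, on its underside.
- plate_hole_b (a point): Centre of the plate's pin hole at its x = +85 mm, on its underside.
- hunting_knife: bystander: a knife, 115 mm wooden handle, 120 mm blade, brass guard; lies beyond the jig. Origin: on its underside
- chef_knife: bystander: a larger knife, 125 mm wooden handle, 170 mm blade. Origin: on its underside
- offcut: bystander: a short offcut of the same dark wood, 78 x 42 x 34 mm; not the part for the nest. Origin: on its underside
- whetstone: bystander: grey sharpening stone, 165 x 60 x 25 mm. Origin: on its underside
- file: bystander: flat file, wooden handle, about 330 mm long. Origin: on its underside
- wax_tin: bystander: round tin of polishing wax, 64 mm across, 55 mm tall, standing. Origin: on its underside
- mallet: bystander: hammer, 260 mm long. Origin: on its underside
- scales: bystander: two thin handle scales lying one on the other, 122 x 38 x 18 mm together. Origin: on its underside
Mind the look-alikes: they are no part of the job. Several things look just like the plate: the one meant starts farthest from the robot's base.

How it is judged:
On the way, in this order (a step that is already met when the one before it is completed fails the run):
1. one end of the block is in the nest, below its rim, while its other end is still held up clear of the rim (((z of block_end_a in the frame of jig below 0.021 m and z of block_end_b in the frame of jig above 0.03 m and x of block_end_a in the frame of jig between -0.066 and 0.066 m and y of block_end_a in the frame of jig between -0.004 and 0.004 m and angle between the x axis of block and the x axis of jig, either way round below 0.9 rad) or (z of block_end_b in the frame of jig below 0.021 m and z of block_end_a in the frame of jig above 0.03 m and x of block_end_b in the frame of jig between -0.066 and 0.066 m and y of block_end_b in the frame of jig between -0.004 and 0.004 m and angle between the x axis of block and the x axis of jig, either way round below 0.9 rad))), for 0.1 s.
2. the block lies flat on the floor of the nest (z of each of block_end_a, block_end_b in the frame of jig below 0.0145 m and angle between block's own z axis and vertical below 0.04 rad and horizontal distance between block and jig below 0.004 m and angle between the x axis of block and the x axis of jig, either way round below 0.05 rad and linear speed of block below 0.02 m/s), for 0.2 s.
3. the guide plate is over both pins and flush on the seated block (z of each of block_end_a, block_end_b in the frame of jig below 0.0145 m and angle between each of block, plate's own z axis and vertical below 0.04 rad and horizontal distance between each of block, plate and jig below 0.004 m and angle between the x axis of block and the x axis of jig, either way round below 0.05 rad and z of plate_hole_a in the frame of jig between 0.0415 and 0.0465 m and z of plate_hole_b in the frame of jig between 0.0415 and 0.0465 m and angle between the x axis of plate and the x axis of jig, either way round below 0.04 rad), for 0.2 s.
4. the swing arm is round over the plate, at its stop (all of step 3 and value of joint keeper above 1.45 rad), for 0.2 s.
At the end, for the whole second after the job is handed in: The block lies flat in the nest (ends within 2.5 mm of the floor, centred within 4 mm), the guide plate is over both pins and flush on the block (height within 2.5 mm, tilt under 0.04 rad, centred within 4 mm), the arm is at its stop (joint above 1.45 rad), and both parts are at rest (all of step 4 and linear speed of each of block, plate below 0.02 m/s); the robot touches nothing.
It fails at once if one of the bystanders (knives, offcut, whetstone, file, wax tin, hammer, scales) is moved by more than 30 mm (distance of any of hunting_knife, chef_knife, offcut, whetstone, file, wax_tin, mallet, scales from where it was at the start of the episode above 0.03 m).
It also fails if it takes over 72 s, if anything falls off the work surface, if the arm or the gripper's body presses on something with over 40 N, if the wrist force passes 120 N, or if a joint passes its speed limit or range.

### The arm

A 6-joint arm with a two-finger parallel gripper is mounted at the origin on the work surface. World frame = base frame: x ahead of the robot, y to its left, z up, the work surface at z = 0. Lengths are in m, angles in rad, forces in N, time in s.
With the tool pointing down it reaches from about 0.275 to 0.875 m from the base axis. Payload 12.5 kg.
Tool frame: the origin (TCP) lies on the centre line of the jaws, within the pads' length; the fingertips stand 17 mm ahead of it and the grasp point (between the pads) lies 2 mm behind it; z points along the fingers, y is the line along which they close (so a half turn about z gives the same grasp; the last joint's range is limited). The gripper opens to 85 mm and grips with 20 to 120 N. Pads are 22 mm wide; open, the fingers measure 114 mm over their backs; the gripper's body (76 mm by 85 mm) begins 54 mm behind the grasp point. The pads swing forward as they close: fully open they stand 13 mm farther back than shut.
Start: joints at [1.06, 0.351, 1.652, -0, 1.139, -0.085], TCP at [0.227, 0.501, 0.248] pointing down, gripper open.
Joint ranges: [-2.75, 2.75], [-0.79, 2.1], [0.01, 2.65], [-1.57, 4.71], [0.07, 3.14], [-2.87, 2.87]. Speed limits (rad/s): [2.22, 2.22, 2.79, 3.14, 3.14, 3.14].

### API

Orientations are given as a rotation vector (axis times angle).
In Python, from rig import monitor, viewer, workorder gives the robot as it stands.
- The arm moves only by the shell command python3 -m jog 'ROWS' [FORCE]. ROWS is JSON, a list of rows, each a list of 7 numbers: the shift along the tool's x, y, z in cm, then the turn, a rotation vector about the tool's x, y, z in degrees, then the finger opening in cm, from 0 to 8.54. In form: [[dx, dy, dz, rx, ry, rz, gripper], ...]. A call has exactly 5 rows; each row shifts and turns the commanded pose from where the row before left it, along the tool's axes as they then stand; what a row does not reach is not made up. A row lasts 1/10 s, in which the tool goes at most 50 mm and 8.59 degrees, less where a joint would pass 70% of its speed; a pose out of reach is approached as far as the arm can. A call is refused whole if a number of a shift passes 5 or a number of a turn 8.59, either way. A call with a gripper value outside its range is refused whole. The fingers move at their own pace and stop on an object; FORCE is the grip in N (left out, the last holds). Time passes only in rows, so rows that do not move let the fingers close, or fill a call up. It gives the time, the measured TCP pose, the force, the opening and the grip force at its end, in the units of the state.
- monitor.state(): the state, without advancing time (a new reading comes with each control period).
- viewer.read_camera(name): name is "scene" or "top"; returns a dict with "frame" (400x640x3 uint8, red, green, blue), "fov_y" (degrees; the focal length in pixels is half the picture's height over the tangent of half this angle, whatever the lens; pixels are square), "cx", "cy" (the principal point, pixels), "rvec" (rotation vector, rad) and "tvec" (3), from world to camera coordinates, as OpenCV has them. Camera axes: x right, y down, z forward; pixel columns grow to the right and rows downward; lengths in m; the calibration is good to about 2 mm. A picture is of the moment at which its call begins. There is no depth.
- workorder.close_job(): hands the job in; it is judged then, once.
The state is a dict: "time": time; "joint_positions": joint angles; "qd": joint speeds; "joint_torque": joint torques, N m; "tool_pos": TCP position; "tcp_rot": TCP orientation; "wrist_force": force on the tool from outside, world axes, zero at the start; "torque": the same for the moment, N m; "grip_width": finger opening in m; "grip_force": force on a finger pad.
Only numpy, scipy, OpenCV 4.12 (cv2) and the standard library are available. Lean on these libraries where they do the work, as an engineer would, in place of code of your own. Each camera call takes 0.05 s, during which the arm holds its last target. There are 200 camera calls.

## Working session

There is one attempt and no reset: what is moved stays moved. The work goes in short steps, Python scripts to look and compute and a shell command to move; the robot and the scene stay as the last step left them, time stands still between calls to the robot, and variables do not carry over. Pictures are saved under pics/ and viewed, at most 10 in all, crops included, and the job is handed in when it is done.

```bash
ls; mkdir -p pics; cat > h.py <<'E'
import numpy as np, cv2
from rig import monitor, viewer, workorder
from scipy.spatial.transform import Rotation as R
def cam(n):
    d=viewer.read_camera(n); f=200/np.tan(np.radians(d["fov_y"])/2)
    d["K"]=np.array([[f,0,d["cx"]],[0,f,d["cy"]],[0,0,1.]]); d["R"]=cv2.Rodrigues(np.array(d["rvec"],float))[0]; d["t"]=np.array(d["tvec"],float)
    return d
def ray(d,p,z):
    p=np.atleast_2d(np.array(p,float)); r=np.c_[p,np.ones(len(p))]@np.linalg.inv(d["K"]).T@d["R"]
    c=-d["R"].T@d["t"]; return c+r*((z-c[2])/r[:,2])[:,None]
def proj(d,P): return cv2.projectPoints(np.array(P,float).reshape(-1,1,3),np.array(d["rvec"],float),d["t"],d["K"],None)[0][:,0]
def save(d,n,box=None,s=1):
    f=d["frame"][:,:,::-1]
    if box: f=f[box[1]:box[3],box[0]:box[2]]
    cv2.imwrite("pics/"+n+".png",cv2.resize(f,None,fx=s,fy=s,interpolation=cv2.INTER_CUBIC))
E
python3 - <<'E'
from h import *
import pickle
for n in("top","scene"):
    d=cam(n); save(d,n+"0",s=1.25); pickle.dump(d,open(n+".pkl","wb")); print(n,d["fov_y"],d["cx"],d["cy"],-d["R"].T@d["t"],{k:(v if not hasattr(v,'shape') else 0) for k,v in d.items() if k not in("frame","R","t","K")})
print(monitor.state())
E
```

```text
pics
top 47.41582136431736 318.210657358854 204.6697401626376 [0.24391583 0.0303652  1.6058652 ] {'fov_y': 47.41582136431736, 'cx': 318.210657358854, 'cy': 204.6697401626376, 'rvec': 0, 'tvec': 0}
scene 45.45905289270975 311.2732109078748 205.2748097889467 [1.40855645 0.17935052 1.45175752] {'fov_y': 45.45905289270975, 'cx': 311.2732109078748, 'cy': 205.2748097889467, 'rvec': 0, 'tvec': 0}
{'time': 0.1, 'joint_positions': array([ 1.06039984e+00,  3.51164334e-01,  1.65237124e+00,  1.75814869e-05,
        1.13913466e+00, -8.45967283e-02]), 'qd': array([-1.52216202e-03, -1.70924101e-03, -1.37216538e-03, -5.99167292e-05,
       -9.97907877e-04, -1.44382422e-03]), 'joint_torque': array([ 1.42533674e-03, -5.06829894e+01, -2.91882259e+01, -5.53120924e-05,
        2.64982540e-03, -4.16291300e-05]), 'tool_pos': array([0.22700455, 0.50064554, 0.24781789]), 'tcp_rot': array([-6.63744677e-01, -3.07033620e+00,  1.61078573e-03]), 'wrist_force': array([ 1.42115524, -0.49490966, -0.72599531]), 'torque': array([ 0.02784565, -0.00083276, -0.0146369 ]), 'grip_force': 0.0, 'grip_width': 0.08572491126261879}
```

View pics/top0.png

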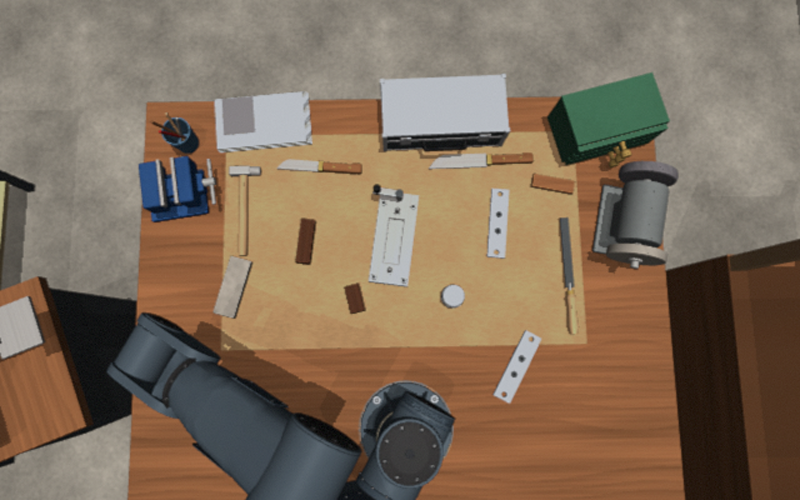

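View pics/scene0.png

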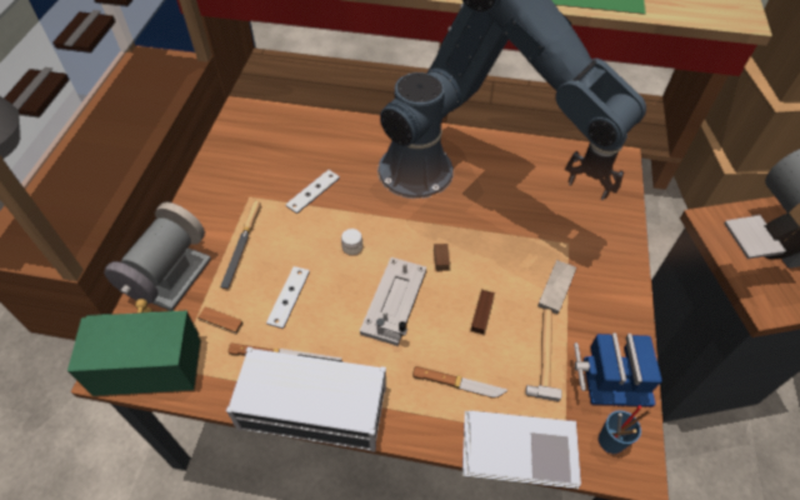

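Top view (800 px scale) shows two plates, at (497,222) and (517,367). The one at (497,222) is the farther from the base at (405,425), so it fits. The long dark block is at (305,241) and the short offcut at (355,298). The jig is at (394,240), with its post and knob at (397,195) and (378,190). Next I'll confirm these in an enlarged crop.

```bash
python3 - <<'E'
from h import *
import pickle
t=pickle.load(open("top.pkl","rb")); s=pickle.load(open("scene.pkl","rb"))
save(t,"topc",(228,140,428,250),4)
for d,n in((t,"top"),(s,"scene")):
    f=d["frame"].astype(int); hsv=cv2.cvtColor(d["frame"],cv2.COLOR_RGB2HSV)
    for nm,m in(("dark",(f.sum(2)<210)&(f[:,:,0]>f[:,:,2]+15)),("light",(hsv[:,:,1]<50)&(hsv[:,:,2]>110))):
        c,_=cv2.findContours(m.astype(np.uint8),cv2.RETR_EXTERNAL,cv2.CHAIN_APPROX_NONE)
        for k in c:
            a=cv2.contourArea(k)
            if 60<a<6000:
                r=cv2.minAreaRect(k); print(n,nm,a,np.round(r[0],1),np.round(r[1],1),round(r[2],1),np.round(ray(d,r[0],.02)[0],3))
E
```

```text
top dark 111.5 [  3.5 341.5] [ 7. 31.] 0.0 [0.029 1.074 0.02 ]
top dark 2711.0 [212.2 299.9] [216.7  48.4] 39.3 [0.152 0.378 0.02 ]
top dark 226.5 [283.3 238.7] [21.8 11.9] 76.0 [0.357 0.135 0.02 ]
top dark 1014.0 [ 29.7 290. ] [129.2  56.1] 72.8 [0.197 0.999 0.02 ]
top dark 193.0 [487.7 209.5] [41.9 14.8] 32.3 [ 0.447 -0.586  0.02 ]
top dark 365.5 [244.3 193.1] [11.5 35.6] 7.1 [0.52  0.271 0.02 ]
top dark 132.5 [  2.4 186. ] [ 3.2 80.2] 4.6 [0.559 1.12  0.02 ]
top dark 78.0 [489.5 151. ] [16. 19.] 90.0 [ 0.658 -0.608  0.02 ]
top dark 144.0 [489.3 126. ] [14.1 25.5] 56.3 [ 0.752 -0.614  0.02 ]
top light 4768.0 [ 52.  365.5] [ 67. 104.] 90.0 [-0.052  0.907  0.02 ]
top light 832.0 [413.6 292.8] [15.2 58.1] 26.6 [ 0.163 -0.31   0.02 ]
top light 1116.5 [ 11.4 261.7] [41.3 35.1] 72.5 [0.294 1.068 0.02 ]
top light 229.5 [362.5 236.5] [17. 17.] 90.0 [ 0.359 -0.141  0.02 ]
top light 726.0 [185.4 229.2] [16.6 47.6] 17.4 [0.396 0.475 0.02 ]
top light 738.5 [398.1 178.2] [14.7 55.1] 3.8 [ 0.564 -0.274  0.02 ]
top light 2206.0 [314.6 189.3] [31.9 75.9] 7.1 [0.529 0.023 0.02 ]
top light 141.0 [48
[... 2192 characters left out ...]
ht 212.0 [280.5 192. ] [18. 15.] 90.0 [ 0.347 -0.141  0.02 ]
scene light 776.5 [121.7 194.3] [19.6 47.2] 39.8 [ 0.47  -0.726  0.02 ]
scene light 838.5 [604.  188.7] [44.9 26.9] 56.3 [0.1   1.064 0.02 ]
scene light 154.0 [143.9 170.3] [34.9  7.8] 27.3 [ 0.343 -0.69   0.02 ]
scene light 1242.5 [534.  186.8] [66.2 31.5] 85.4 [0.141 0.804 0.02 ]
scene light 447.0 [249.6 152.6] [11.  46.3] 51.0 [ 0.175 -0.308  0.02 ]
scene light 61.0 [635.5 127.5] [15.  7.] 90.0 [-0.268  1.249  0.02 ]
scene light 781.5 [510.3  63. ] [53.5 22. ] 6.5 [-0.609  0.755  0.02 ]
scene light 592.5 [414.2  51.6] [44.4 21.2] 7.1 [-0.611  0.302  0.02 ]
scene light 2800.5 [274.7  35.5] [150.5  20.7] 6.7 [-0.61  -0.391  0.02 ]
```

View pics/topc.png

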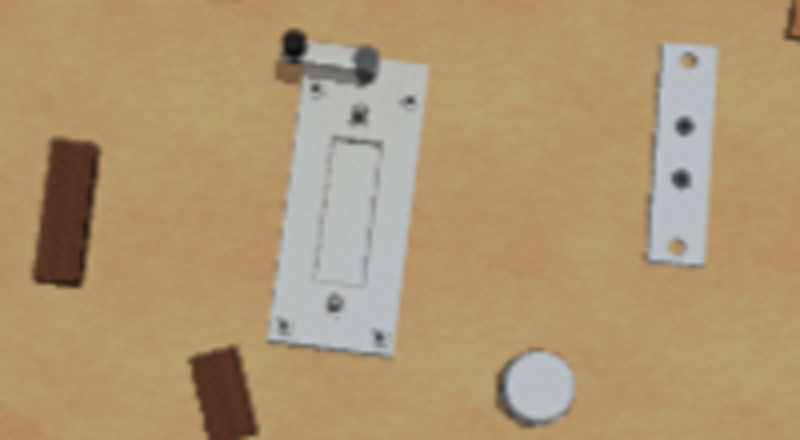

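Confirmed: the plate meant is the one at crop (682,153), with four dark or bush marks and two holes. The long block is at (65,212), with the offcut separate at (225,393). The nest centre is near (349,211) and the pins are at (334,301) and (359,117). Next come edge fits.

```bash
cat > meas.py <<'E'
from h import *
def rect(d,cen,r,ch,thr,h,z0=0.,up=6):
    """fit 4 silhouette sides; returns world line (mid,dir) per side"""
    x0,y0=int(cen[0]-r),int(cen[1]-r)
    im=d["frame"][y0:y0+2*r,x0:x0+2*r]; im=cv2.cvtColor(im,cv2.COLOR_RGB2HSV)[:,:,1] if ch=='s' else im[:,:,ch]
    b=cv2.resize(im,None,fx=up,fy=up,interpolation=cv2.INTER_CUBIC)
    m=(b<thr) if ch!=2 else (b>thr)
    n,l=cv2.connectedComponents(m.astype(np.uint8)); k=l[r*up,r*up]
    if k==0: k=np.bincount(l[l>0]).argmax()
    c=max(cv2.findContours((l==k).astype(np.uint8),cv2.RETR_EXTERNAL,cv2.CHAIN_APPROX_NONE)[0],key=len)
    P=(c[:,0]+.5)/up-.5+[x0,y0]
    box=cv2.boxPoints(cv2.minAreaRect(P.astype(np.float32))); C=-d["R"].T@d["t"]; mid=ray(d,box.mean(0),h/2)[0]; out=[]
    for i in range(4):
        a,e=box[i],box[(i+1)%4]; L=np.linalg.norm(e-a); u=(e-a)/L; s=(P-a)@u; q=np.abs((P-a)@[-u[1],u[0]])
        S=P[(s>.2*L)&(s<.8*L)&(q<3.5)]
        w=ray(d,(a+e)/2,h)[0]-mid; vis=np.dot((C-mid)[:2],w[:2])>np.dot(w[:2],w[:2])
        v=cv2.fitLine(S.astype(np.float32),cv2.DIST_HUBER,0,.01,.01).ravel()
        A,B=ray(d,[v[2:]-v[:2]*5,v[2:]+v[:2]*5],z0 if vis else h)
        out.append((A[:2],(B-A)[:2]/np.linalg.norm((B-A)[:2]),vis))
    X=[]
    for i in range(4):
        (a,u,_),(b_,w,_)=out[i-1],out[i]; k=np.linalg.solve(np.c_[u,-w],b_-a); X.append(a+u*k[0])
    X=np.array(X); S=[np.linalg.norm(X[i]-X[(i+1)%4])*1e3 for i in range(4)]
    A=[np.degrees(np.arctan2(o[1][1],o[1][0]))%180 for o in out]
    print("centre",np.round(X.mean(0),4),"sides",np.round(S,1),"ang",np.round(A,2),"low",[int(o[2]) for o in out]); return X
E
cat > m1.py <<'E'
from meas import *
import pickle
t=pickle.load(open("top.pkl","rb")); s=pickle.load(open("scene.pkl","rb"))
for d,b,p,j in((t,(244.3,193.1),(398.1,178.2),(314.6,189.3)),(s,(385.5,249.6),(230,237.3),(314.8,239.4))):
    print("block");rect(d,b,30,0,135,.032)
    print("plate");rect(d,p,36,'s',60,.010)
    print("jig");rect(d,j,50,'s',60,.024)
E
python3 m1.py
python3 - <<'E'
from h import *
import pickle
t=pickle.load(open("top.pkl","rb")); s=pickle.load(open("scene.pkl","rb"))
px=lambda u:(np.array(u)+.5)/4-.5+[228,140]
print("rim",ray(t,px([[332,137],[383,141],[365,285],[315,281]]),.024)[:,:2].mean(0),"pins",ray(t,px([[334,301],[359,117]]),.058)[:,:2],"knob",ray(t,px([294,44]),.106))
im=s["frame"][195:290,180:400]
save(s,"scenec",(190,195,400,290),3.8)
E
```

```text
block
centre [0.5207 0.2716] sides [125.6  39.7 127.2  39.1] ang [172.86  82.08 172.59  79.75] low [0, 0, 1, 1]
plate
centre [ 0.5681 -0.2772] sides [199.7  51.2 201.3  51.2] ang [173.73  84.95 173.72  83.2 ] low [1, 0, 0, 1]
jig
rim [0.51780508 0.02236015] pins [[0.43364903 0.03655727]
 [0.59421343 0.01224346]] knob [[0.64738457 0.06666041 0.106     ]]Traceback (most recent call last):
  File "m1.py", line 7, in <module>
    print("jig");rect(d,j,50,'s',60,.024)
                 ~~~~^^^^^^^^^^^^^^^^^^^^
  File "meas.py", line 17, in rect
    v=cv2.fitLine(S.astype(np.float32),cv2.DIST_HUBER,0,.01,.01).ravel()
      ~~~~~~~~~~~^^^^^^^^^^^^^^^^^^^^^^^^^^^^^^^^^^^^^^^^^^^^^^^
cv2.error: OpenCV(4.12.0) /io/opencv/modules/imgproc/src/linefit.cpp:50: error: (-215:Assertion failed) count > 0 in function 'fitLine2D_wods'
```

View pics/scenec.png

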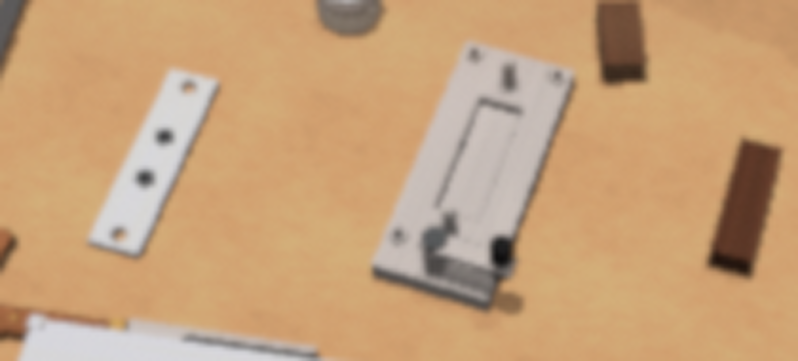

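The scene crop shows the plate at (153,162), the jig with its arm at (465,255), the block at (745,207) and the offcut at (620,42). The block and plate sizes fit. I'll relax the edge fit for the jig.

```bash
sed -i 's/z0=0.,up=6/z0=0.,up=6,qt=3.5/; s/(q<3.5)/(q<qt)/' meas.py; sed -i "s/rect(d,j,50,'s',60,.024)/print(np.round(rect(d,j,50,'s',70,.024,qt=9),4).tolist())/" m1.py; python3 m1.py
```

```text
block
centre [0.5207 0.2716] sides [125.6  39.7 127.2  39.1] ang [172.86  82.08 172.59  79.75] low [0, 0, 1, 1]
plate
centre [ 0.5681 -0.2772] sides [199.7  51.2 201.3  51.2] ang [173.73  84.95 173.72  83.2 ] low [1, 0, 0, 1]
jig
centre [0.5289 0.0221] sides [274.5 112.9 259.3 112.2] ang [171.64  74.09 171.7   81.84] low [0, 0, 0, 1]
[[0.4048, 0.097], [0.6764, 0.057], [0.6455, -0.0515], [0.3889, -0.0141]]
block
centre [0.5206 0.2747] sides [122.2  38.3 121.7  39.3] ang [172.99  82.08 173.48  82.87] low [1, 0, 1, 1]
plate
centre [ 0.5657 -0.275 ] sides [198.4  48.4 198.1  50.5] ang [173.46  83.91 174.08  84.29] low [0, 0, 1, 1]
jig
centre [0.5232 0.0244] sides [258.3 109.  258.  108.9] ang [171.77  81.7  171.74  81.85] low [0, 0, 1, 1]
[[0.6432, -0.048], [0.3876, -0.011], [0.4033, 0.0969], [0.6587, 0.0598]]
```

```bash
cat > go.py <<'E'
import sys; from h import *
# go.py x y z yaw(deg, of part's x axis) [tilt deg: + lowers -x end]
def target(yaw,tilt,Rc):
    best=None
    for k in(0,180):
        a=np.radians(yaw+90+k); y=np.array([np.cos(a),np.sin(a),0]); z=np.array([0,0,-1.]); T=np.c_[np.cross(y,z),y,z]
        px=np.array([np.cos(np.radians(yaw)),np.sin(np.radians(yaw)),0]); T=R.from_rotvec(np.cross([0,0,1],px)*-np.radians(tilt))*R.from_matrix(T)
        e=(Rc.inv()*T).as_rotvec(degrees=True)
        if best is None or np.linalg.norm(e)<np.linalg.norm(best[1]): best=(T,e)
    return best
v=list(map(float,sys.argv[1:]))+[0]; s=monitor.state(); p=s["tool_pos"]; Rc=R.from_rotvec(s["tcp_rot"])
T,e=target(v[3],v[4],Rc); d=(np.array(v[:3])-p)*100
print("t",s["time"],"pos",p.round(4),"turn",e.round(2),"| shift now-axes",Rc.inv().apply(d).round(2),"| shift target-axes",T.inv().apply(d).round(2),"F",np.round(s["wrist_force"],1),"w",round(s["grip_width"],4),"gf",round(s["grip_force"],1))
print("joints",s["joint_positions"].round(2))
E
python3 go.py .5207 .273 .12 -7.2
```

```text
t 0.1 pos [0.227  0.5006 0.2478] turn [ -0.06  -0.02 -17.2 ] | shift now-axes [-36.15  -8.59  12.79] | shift target-axes [-31.99 -18.9   12.78] F [ 1.4 -0.5 -0.7] w 0.0857 gf 0.0
joints [ 1.06  0.35  1.65  0.    1.14 -0.08]
```

```bash
python3 -m jog '[[0,0,0,0,0,-8.5,8.5],[0,0,0,0,0,-8.5,8.5],[-3,-1.9,0.8,0,0,-0.2,8.5],[-3.5,-2.1,1.4,0,0,0,8.5],[-3.5,-2.1,1.4,0,0,0,8.5]]' 40; python3 -m jog '[[-3.5,-2.1,1.4,0,0,0,8.5],[-3.5,-2.1,1.4,0,0,0,8.5],[-3.5,-2.1,1.4,0,0,0,8.5],[-3.5,-2.1,1.4,0,0,0,8.5],[-3.5,-2.1,1.4,0,0,0,8.5]]'; python3 go.py .5207 .273 .031 -7.2
```

```text
time: 0.6
tool_pos: [0.3193, 0.4269, 0.2118]
tcp_rot: [0.195, 3.135, 0.0]
wrist_force: [0.4, 1.7, -0.6]
grip_width: 0.0849
grip_force: 0.0
time: 1.1
tool_pos: [0.4801, 0.3003, 0.1415]
tcp_rot: [-0.197, -3.135, 0.0]
wrist_force: [-0.7, 1.5, 0.0]
grip_width: 0.0849
grip_force: 0.0
t 1.1 pos [0.4801 0.3003 0.1415] turn [-0.01 -0.02 -0.  ] | shift now-axes [-4.37 -2.2  11.05] | shift target-axes [-4.37 -2.2  11.05] F [-0.7  1.5  0. ] w 0.0849 gf 0.0
joints [ 0.48  0.51  1.7   0.    0.93 -0.97]
```

```bash
python3 -m jog '[[-2.2,-1.1,2,0,0,0,8.5],[-2.2,-1.1,2,0,0,0,8.5],[0,0,3,0,0,0,8.5],[0,0,2.5,0,0,0,8.5],[0,0,0,0,0,0,8.5]]'; python3 go.py .5207 .273 .031 -7.2; python3 -m jog '[[0,0,1,0,0,0,8.5],[0,0,0.6,0,0,0,8.5],[0,0,0,0,0,0,3.5],[0,0,0,0,0,0,3.5],[0,0,0,0,0,0,3.5]]' 40;python3 -m jog '[[0,0,0,0,0,0,3.5],[0,0,0,0,0,0,3.5],[0,0,0,0,0,0,3.5],[0,0,0,0,0,0,3.5],[0,0,0,0,0,0,3.5]]'; python3 go.py .5207 .273 .031 -7.2
```

```text
time: 1.6
tool_pos: [0.5181, 0.2733, 0.0441]
tcp_rot: [-0.197, -3.13, 0.004]
wrist_force: [-0.6, -0.7, 0.3]
grip_width: 0.0855
grip_force: 0.0
t 1.6 pos [0.5181 0.2733 0.0441] turn [-0.18 -0.31 -0.02] | shift now-axes [-0.26  0.01  1.3 ] | shift target-axes [-0.26  0.    1.31] F [-0.6 -0.7  0.3] w 0.0855 gf 0.0
joints [ 0.41  0.69  1.68  0.    0.78 -1.04]
time: 2.1
tool_pos: [0.5203, 0.2745, 0.032]
tcp_rot: [0.197, 3.134, 0.001]
wrist_force: [-1.0, 1.0, 0.0]
grip_width: 0.0435
grip_force: 0.0
time: 2.6
tool_pos: [0.5204, 0.2746, 0.0321]
tcp_rot: [0.197, 3.134, 0.001]
wrist_force: [-0.8, 0.5, 7.1]
grip_width: 0.0391
grip_force: 41.4
t 2.6 pos [0.5204 0.2746 0.0321] turn [0.04 0.06 0.01] | shift now-axes [-0.05 -0.15  0.11] | shift target-axes [-0.05 -0.15  0.11] F [-0.8  0.5  7.1] w 0.0391 gf 41.4
joints [ 0.41  0.71  1.68  0.    0.75 -1.04]
```

```bash
python3 -m jog '[[0,0,-2,0,0,0,3.5],[0,0,-3,0,0,0,3.5],[0,0,-3,0,0,0,3.5],[0,0,-2.8,0,0,0,3.5],[0,0,0,0,0,0,3.5]]' 60; python3 go.py .5101 .0256 .14 -8.3 12
```

```text
time: 3.1
tool_pos: [0.5216, 0.275, 0.143]
tcp_rot: [0.197, 3.13, 0.004]
wrist_force: [0.6, 0.1, -1.2]
grip_width: 0.0384
grip_force: 63.2
t 3.1 pos [0.5216 0.275  0.143 ] turn [  0.29 -11.7    1.08] | shift now-axes [ -1.99 -24.89   0.23] | shift target-axes [ -2.35 -24.84   0.81] F [ 0.6  0.1 -1.2] w 0.0384 gf 63.2
joints [ 0.41  0.54  1.64 -0.    0.95 -1.04]
```

```bash
python3 -m jog '[[-0.4,-3.5,0,0,0,0,3.5],[-0.4,-4.5,0,0,0,0,3.5],[-0.4,-4.5,0,0,0,0,3.5],[-0.4,-4.5,0,0,0,0,3.5],[-0.4,-4.5,0,0,0,0,3.5]]';  python3 -m jog '[[0,-3.4,0,0,0,1.1,3.5],[0,0,0,0,-4,0,3.5],[0,0,0,0,-4,0,3.5],[0,0,0,0,-4,0,3.5],[0,0,0,0,0,0,3.5]]'; python3 go.py .5101 .0256 .100 -8.3 12
```

```text
time: 3.6
tool_pos: [0.5121, 0.0568, 0.1386]
tcp_rot: [-0.197, -3.134, 0.0]
wrist_force: [0.6, 0.1, -1.1]
grip_width: 0.0386
grip_force: 63.1
time: 4.1
tool_pos: [0.507, 0.0249, 0.1383]
tcp_rot: [0.212, 2.927, -0.023]
wrist_force: [1.2, -0.7, -1.3]
grip_width: 0.0386
grip_force: 63.1
t 4.1 pos [0.507  0.0249 0.1383] turn [-0.01 -0.09  0.01] | shift now-axes [0.5  0.12 3.81] | shift target-axes [0.51 0.12 3.81] F [ 1.2 -0.7 -1.3] w 0.0386 gf 63.1
joints [-0.03  0.36  1.99 -0.04  0.59 -1.42]
```

Descend to about 5 cm end height, then look in both cameras.

```bash
python3 -m jog '[[0.1,0.05,1,0,0,0,3.5],[0.2,0.05,1.5,0,0,0,3.5],[0.2,0,1.3,0,0,0,3.5],[0,0,0,0,0,0,3.5],[0,0,0,0,0,0,3.5]]'; python3 go.py .5101 .0256 .100 -8.3 12; python3 - <<'E'
from h import *
import pickle
c=[]
for n,b in(("top",(265,140,365,240)),("scene",(255,185,375,285))):
    d=cam(n); pickle.dump(d,open(n+"1.pkl","wb")); f=d["frame"][b[1]:b[3],b[0]:b[2],::-1]; c.append(cv2.resize(f,(400*f.shape[1]//f.shape[0]*10//12,400*10//12*12//10),interpolation=cv2.INTER_CUBIC) if 0 else cv2.resize(f,None,fx=3.6,fy=3.6,interpolation=cv2.INTER_CUBIC))
cv2.imwrite("pics/both1.png",np.hstack(c))
E
```

```text
time: 4.6
tool_pos: [0.5119, 0.0253, 0.1007]
tcp_rot: [0.212, 2.927, -0.022]
wrist_force: [-0.3, 0.0, -0.9]
grip_width: 0.0385
grip_force: 63.1
t 4.6 pos [0.5119 0.0253 0.1007] turn [-0.01 -0.09  0.01] | shift now-axes [ 0.2  -0.    0.03] | shift target-axes [ 0.2  -0.    0.03] F [-0.3  0.  -0.9] w 0.0385 gf 63.1
joints [-0.03  0.43  2.   -0.05  0.51 -1.42]
```

View pics/both1.png

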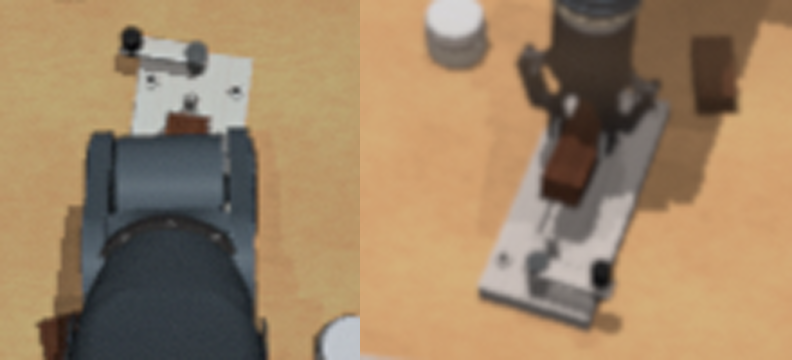

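The top crop shows the block's raised end at (188,123) with the jig beyond it. The scene crop shows the block's end face at (565,185) over the nest. I'll measure the block's lateral position against the jig edges.

```bash
cat > cmp.py <<'E'
from h import *
import pickle
J=np.array([.516,.0247]); ja=np.radians(-8.3)
def jig(p): p=np.atleast_2d(p); c,s=np.cos(ja),np.sin(ja); return np.c_[J[0]+c*p[:,0]-s*p[:,1],J[1]+s*p[:,0]+c*p[:,1],p[:,2]]
def tojig(w): c,s=np.cos(ja),np.sin(ja); w=np.atleast_2d(w)[:,:2]-J; return np.c_[c*w[:,0]+s*w[:,1],-s*w[:,0]+c*w[:,1]]*1e3
E
python3 - <<'E'
from cmp import *
s=monitor.state(); Rc=R.from_rotvec(s["tcp_rot"]).as_matrix(); p=s["tool_pos"]
blk=lambda x,y,z:p+Rc@np.array([-x,y,.032-z])
cor={"bt+":blk(.063,.02,.032),"bt-":blk(.063,-.02,.032),"bb+":blk(.063,.02,0),"bb-":blk(.063,-.02,0),"ab":blk(-.063,0,0)}
for k,v in cor.items(): print(k,v.round(4),tojig(v).round(1))
for n,b in(("top",(265,140)),("scene",(255,185))):
    d=pickle.load(open(n+"1.pkl","rb")); off=np.array([0 if n=="top" else 360,0])
    q=lambda P:((proj(d,P)-b+.5)*3.6-.5+off).round(0).tolist()
    print(n,"blk",q(list(cor.values())))
    print(" base far",q(jig([[.14,.055,.024],[.14,-.055,.024]])),"near",q(jig([[-.122,.055,.024],[-.122,-.055,.024]])),"rim b",q(jig([[.064,.021,.024],[.064,-.021,.024]])),"pin b",q(jig([.085,0,.061])),"knob",q(jig([.125,.062,.106])),"post",q(jig([.125,0,.078])))
d=pickle.load(open("top1.pkl","rb")); f=d["frame"].astype(float)
hs=cv2.cvtColor(d["frame"],cv2.COLOR_RGB2HSV).astype(float)
def cross(x,v,t): # subpixel crossings
    i=np.where((v[:-1]-t)*(v[1:]-t)<0)[0]; return x[i]+(t-v[i])/(v[i+1]-v[i])
xs=np.arange(295,345)
for y in range(163,178):
    S=hs[y,xs[0]:xs[-1]+1,1]; r=f[y,xs[0]:xs[-1]+1,0]
    print(y,"sat",cross(xs,S,70).round(1),"R",cross(xs,r,145).round(1))
E
```

```text
bt+ [0.576  0.0362 0.1145] [[57.7 20.1]]
bt- [ 0.5702 -0.0034  0.1145] [[ 57.7 -19.9]]
bb+ [0.5826 0.0353 0.0832] [[64.4 20.1]]
bb- [ 0.5768 -0.0043  0.0832] [[ 64.4 -19.9]]
ab [0.4578 0.0333 0.057 ] [[-58.9   0.1]]
top blk [[165.0, 111.0], [208.0, 117.0], [166.0, 112.0], [208.0, 117.0], [170.0, 246.0]]
 base far [[141.0, 46.0], [251.0, 60.0]] near [[106.0, 307.0], [219.0, 322.0]] rim b [[165.0, 125.0], [208.0, 130.0]] pin b [[190.0, 99.0]] knob [[130.0, 38.0]] post [[195.0, 54.0]]
scene blk [[580.0, 187.0], [539.0, 174.0], [577.0, 210.0], [537.0, 198.0], [598.0, 117.0]]
 base far [[586.0, 320.0], [476.0, 286.0]] near [[669.0, 102.0], [566.0, 73.0]] rim b [[578.0, 243.0], [537.0, 230.0]] pin b [[550.0, 234.0]] knob [[600.0, 265.0]] post [[535.0, 261.0]]
163 sat [302.2 334.4] R []
164 sat [302.1 334.2] R [329.  331.1]
165 sat [302.1 333.8] R [328.  331.4]
166 sat [302.  333.7] R []
167 sat [301.7 333.8] R [315.7 319.5]
168 sat [301.5 333.6] R [315.3 319.4]
169 sat [301.5 333.5] R [315.3 319.2]
170 sat [301.3 333.4] R [314.8 319.2]
171 sat [301.2 333.5] R [311.1 319.3]
172 sat [301.1 311.4 319.4 333.2] R [310.5 322.4]
173 sat [300.9 311.1 322.1 332.8] R [310.4 323. ]
174 sat [300.8 311.  321.9 332.8] R [310.4 322.7]
175 sat [300.5 310.6 322.1 332.9] R [309.8 323.1 327.7 333.5]
176 sat [300.5 310.4 322.  333.4] R [296.  308.9 323.2 327.3 334. ]
177 sat [295.8 300.2 333.6] R [296.8 298.2 334.1]
```

```bash
python3 - <<'E'
from cmp import *
d=pickle.load(open("top1.pkl","rb"))
print("top lateral (jig y mm): jig",tojig(ray(d,[[316.85,173],[316.8,174],[316.7,175]],.024)).round(1).tolist(),"blk",tojig(ray(d,[[316.6,173],[316.5,174],[316.4,175]],.113)).round(1).tolist())
s=monitor.state(); Rc=R.from_rotvec(s["tcp_rot"]).as_matrix(); p=s["tool_pos"]
blk=lambda x,y,z:p+Rc@np.array([-x,y,.032-z])
cor=[blk(.063,.02,.032),blk(.063,-.02,.032),blk(.063,-.02,0),blk(.063,.02,0)]
d=pickle.load(open("scene1.pkl","rb")); b=(290,205,350,280); k=8
im=cv2.resize(d["frame"][b[1]:b[3],b[0]:b[2],::-1],None,fx=k,fy=k,interpolation=cv2.INTER_CUBIC)
im=cv2.convertScaleAbs(im,alpha=1.5)
for P,c in((cor,(0,255,0)),(jig([[.064,.021,.024],[.064,-.021,.024],[-.064,-.021,.024],[-.064,.021,.024]]),(255,0,0)),(jig([[.14,.055,.024],[.14,-.055,.024],[-.122,-.055,.024],[-.122,.055,.024]]),(255,0,255)),(jig([[.085,0,.024],[.085,0,.061]]),(0,0,255))):
    cv2.polylines(im,[((proj(d,P)-b[:2]+.5)*k-.5).round().astype(int)],True,c,1)
cv2.imwrite("pics/sc2.png",im)
E
```

```text
top lateral (jig y mm): jig [[71.8, -0.4], [68.2, -0.6], [64.6, -0.7]] blk [[52.5, -1.4], [49.0, -1.5], [45.6, -1.6]]
```

View pics/sc2.png

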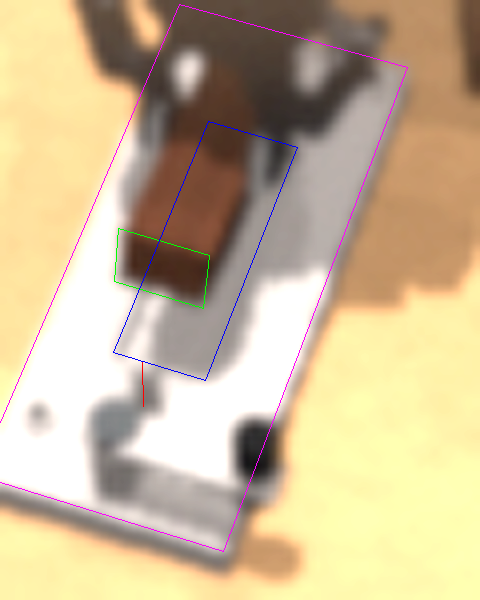

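The scene crop shows the block's end face near (168,270) and both block and jig drawn about one pixel off the same way, a camera bias. Relative to the jig the block is 1 mm low in y and about 2 mm low in x, so I'm updating the jig estimate to (.518, .0254).

```bash
sed -i 's/^J=.*/J=np.array([.518,.0254])/' cmp.py; cat > gj.py <<'E'
import sys; from cmp import *; import subprocess
# gj.py x y z(mm, jig frame) tilt
v=list(map(float,sys.argv[1:])); w=jig(np.array(v[:3])/1e3)[0]
s=monitor.state(); print("tcp in jig",tojig(s["tool_pos"]).round(1),(s["tool_pos"][2]*1e3).round(1))
subprocess.run(["python3","go.py",*map(str,w),"-8.3",str(v[3])])
E
python3 gj.py -3.5 0 60.4 12
```

```text
Traceback (most recent call last):
  File "gj.py", line 3, in <module>
    v=list(map(float,sys.argv[1:])); w=jig(np.array(v[:3])/1e3)[0]
                                       ~~~^^^^^^^^^^^^^^^^^^^^^
  File "cmp.py", line 4, in jig
    def jig(p): p=np.atleast_2d(p); c,s=np.cos(ja),np.sin(ja); return np.c_[J[0]+c*p[:,0]-s*p[:,1],J[1]+s*p[:,0]+c*p[:,1],p[:,2]]
                                               ^^
NameError: name 'ja' is not defined
```

```bash
sed -i 's/^J=.*/J=np.array([.518,.0254]); ja=np.radians(-8.3)/' cmp.py; python3 gj.py -3.5 0 60.4 12
```

```text
t 4.7 pos [0.5122 0.0253 0.1014] turn [0.   0.01 0.  ] | shift now-axes [0.63 0.09 4.06] | shift target-axes [0.63 0.09 4.06] F [-0.2 -0.2 -1.1] w 0.0386 gf 63.1
joints [-0.03  0.43  2.   -0.05  0.51 -1.42]
tcp in jig [[-5.8 -0.9]] 101.4
```

```bash
python3 -m jog '[[0.2,0.05,1.2,0,0,0,3.5],[0.2,0.04,1.2,0,0,0,3.5],[0.1,0,0.6,0,0,0,3.5],[0.05,0,0.4,0,0,0,3.5],[0,0,0,0,0,0,3.5]]' 40; python3 gj.py -3.5 0 60.4 12;  python3 -m jog '[[0,0,0.2,0,0,0,3.5],[0,0,0.2,0,0,0,3.5],[0,0,0.2,0,0,0,3.5],[0,0,0,0,0,0,3.5],[0,0,0,0,0,0,3.5]]'; python3 gj.py -3.5 0 60.4 12
```

```text
time: 5.2
tool_pos: [0.5133, 0.026, 0.066]
tcp_rot: [0.212, 2.926, -0.022]
wrist_force: [0.2, -0.1, -1.6]
grip_width: 0.0386
grip_force: 63.1
t 5.2 pos [0.5133 0.026  0.066 ] turn [-0.01 -0.07  0.01] | shift now-axes [-0.    0.01  0.57] | shift target-axes [-0.    0.01  0.57] F [ 0.2 -0.1 -1.6] w 0.0386 gf 63.1
joints [-0.03  0.5   2.   -0.06  0.43 -1.4 ]
tcp in jig [[-4.7 -0.1]] 66.0
time: 5.7
tool_pos: [0.5148, 0.0258, 0.0608]
tcp_rot: [0.212, 2.925, -0.022]
wrist_force: [0.3, -0.2, -1.3]
grip_width: 0.0387
grip_force: 63.1
t 5.7 pos [0.5148 0.0258 0.0608] turn [0. 0. 0.] | shift now-axes [0.04 0.01 0.04] | shift target-axes [0.04 0.01 0.04] F [ 0.3 -0.2 -1.3] w 0.0387 gf 63.1
joints [-0.03  0.52  2.   -0.06  0.42 -1.4 ]
tcp in jig [[-3.2 -0.1]] 60.8
```

```bash
python3 -m jog '[[0.05,0,0.2,0,0,0,3.5],[0.03,0,0.15,0,0,0,3.5],[0,0,0,0,0,0,3.5],[0,0,0,0,0,0,3.5],[0,0,0,0,0,0,3.5]]'; python3 gj.py -3.5 0 56.4 12;  python3 -m jog '[[0.1,0,0,0,0,0,3.5],[0.1,0,0,0,0,0,3.5],[0.1,0,0,0,0,0,3.5],[0,0,0,0,0,0,3.5],[0,0,0,0,0,0,3.5]]'; python3 gj.py -3.5 0 56.4 12
```

```text
time: 6.2
tool_pos: [0.5148, 0.0258, 0.0573]
tcp_rot: [0.212, 2.925, -0.022]
wrist_force: [-0.2, -0.0, -1.8]
grip_width: 0.0385
grip_force: 63.1
t 6.2 pos [0.5148 0.0258 0.0573] turn [0. 0. 0.] | shift now-axes [0.04 0.01 0.08] | shift target-axes [0.04 0.01 0.08] F [-0.2 -0.  -1.8] w 0.0385 gf 63.1
joints [-0.03  0.52  2.   -0.06  0.41 -1.4 ]
tcp in jig [[-3.2 -0.1]] 57.3
time: 6.7
tool_pos: [0.5118, 0.0262, 0.0566]
tcp_rot: [0.212, 2.925, -0.022]
wrist_force: [0.4, 0.7, -1.5]
grip_width: 0.0386
grip_force: 63.1
t 6.7 pos [0.5118 0.0262 0.0566] turn [ 0.   -0.    0.01] | shift now-axes [-0.26  0.01  0.08] | shift target-axes [-0.26  0.01  0.08] F [ 0.4  0.7 -1.5] w 0.0386 gf 63.1
joints [-0.03  0.52  2.01 -0.06  0.4  -1.4 ]
tcp in jig [[-6.2 -0.1]] 56.6
```

```bash
python3 -m jog '[[0.05,0,0,0,0,0,3.5],[0.05,0,0,0,0,0,3.5],[0.0,0,0,0,0,0,3.5],[0,0,0,0,0,0,3.5],[0,0,0,0,0,0,3.5]]';  python3 -m jog '[[0.05,0,0,0,0,0,3.5],[0.05,0,0,0,0,0,3.5],[0,0,0,0,0,0,3.5],[0,0,0,0,0,0,3.5],[0,0,0,0,0,0,3.5]]'; python3 gj.py -3.5 0 56.4 12
```

```text
time: 7.2
tool_pos: [0.511, 0.0263, 0.0565]
tcp_rot: [0.212, 2.925, -0.022]
wrist_force: [0.5, 0.1, -0.1]
grip_width: 0.0383
grip_force: 63.1
time: 7.7
tool_pos: [0.5101, 0.0265, 0.0563]
tcp_rot: [0.212, 2.924, -0.022]
wrist_force: [2.1, -0.4, 2.3]
grip_width: 0.0383
grip_force: 63.3
t 7.7 pos [0.5101 0.0265 0.0563] turn [0.   0.03 0.  ] | shift now-axes [-0.44  0.01  0.09] | shift target-axes [-0.44  0.01  0.09] F [ 2.1 -0.4  2.3] w 0.0383 gf 63.3
joints [-0.03  0.52  2.02 -0.06  0.4  -1.4 ]
tcp in jig [[-7.9 -0.1]] 56.3
```

```bash
sed -i 's/^J=.*/J=np.array([.517,.0255]); ja=np.radians(-8.3)/' cmp.py; python3 -m jog '[[-0.1,0,0,0,0,0,3.5],[-0.06,0,0.22,0,2,0,3.5],[-0.07,0,0.22,0,2,0,3.5],[0,0,0,0,0,0,3.5],[0,0,0,0,0,0,3.5]]'; python3 gj.py -3.9 0 53 8; python3 -m jog '[[-0.08,0,0.22,0,2,0,3.5],[-0.085,0,0.21,0,2,0,3.5],[0,0,0,0,0,0,3.5],[0,0,0,0,0,0,3.5],[0,0,0,0,0,0,3.5]]'; python3 gj.py -1.8 0 48.8 4
```

```text
time: 8.2
tool_pos: [0.5132, 0.026, 0.0524]
tcp_rot: [0.217, 2.993, -0.015]
wrist_force: [1.4, -0.0, 1.8]
grip_width: 0.0384
grip_force: 63.4
t 8.2 pos [0.5132 0.026  0.0524] turn [-0.    0.07 -0.  ] | shift now-axes [-0.01  0.01 -0.06] | shift target-axes [-0.01  0.01 -0.06] F [ 1.4 -0.   1.8] w 0.0384 gf 63.4
joints [-0.03  0.54  1.97 -0.03  0.49 -1.43]
tcp in jig [[-3.9 -0.1]] 52.4
time: 8.7
tool_pos: [0.5149, 0.0258, 0.0483]
tcp_rot: [0.222, 3.063, -0.008]
wrist_force: [1.4, 0.7, 0.0]
grip_width: 0.0385
grip_force: 63.4
t 8.7 pos [0.5149 0.0258 0.0483] turn [-0.    0.05  0.01] | shift now-axes [-0.03  0.   -0.05] | shift target-axes [-0.03  0.   -0.05] F [1.4 0.7 0. ] w 0.0385 gf 63.4
joints [-0.04  0.57  1.92 -0.01  0.58 -1.45]
tcp in jig [[-2.1 -0. ]] 48.3
```

```bash
python3 -m jog '[[-0.09,0,0.16,0,2,0,3.5],[0,0,0,0,0,0,3.5],[-0.09,0,0.18,0,2,0,3.5],[0,0,0,0,0,0,3.5],[0,0,0,0,0,0,3.5]]'; python3 gj.py 0 0 44 0
```

```text
time: 9.2
tool_pos: [0.5167, 0.0255, 0.0447]
tcp_rot: [0.227, 3.133, -0.0]
wrist_force: [-0.1, 0.2, -1.9]
grip_width: 0.0384
grip_force: 63.1
t 9.2 pos [0.5167 0.0255 0.0447] turn [-0.01  0.04  0.01] | shift now-axes [-0.03  0.    0.07] | shift target-axes [-0.03  0.    0.07] F [-0.1  0.2 -1.9] w 0.0384 gf 63.1
joints [-0.04  0.6   1.87 -0.    0.67 -1.47]
tcp in jig [[-0.3 -0. ]] 44.7
```

```bash
python3 -m jog '[[0,0,0.08,0,0,0,3.5],[0,0,0,0,0,0,3.5],[0,0,0,0,0,0,4.6],[0,0,0,0,0,0,6],[0,0,0,0,0,0,6]]'; python3 gj.py 0 0 44 0;  python3 -m jog '[[0,0,-1.5,0,0,0,8],[0,0,-3,0,0,0,8],[0,0,-3,0,0,0,8],[0,0,-3.5,0,0,0,8.5],[0,0,0,0,0,0,8.5]]'; python3 go.py .567 -.276 .16 -6.3
```

```text
time: 9.7
tool_pos: [0.5171, 0.0255, 0.0442]
tcp_rot: [0.227, 3.133, -0.0]
wrist_force: [-0.4, 0.3, 0.7]
grip_width: 0.0597
grip_force: 0.0
t 9.7 pos [0.5171 0.0255 0.0442] turn [-0.    0.02  0.01] | shift now-axes [0.01 0.   0.02] | shift target-axes [0.01 0.   0.02] F [-0.4  0.3  0.7] w 0.0597 gf 0.0
joints [-0.04  0.6   1.87 -0.    0.67 -1.47]
tcp in jig [[ 0.1 -0. ]] 44.2
time: 10.2
tool_pos: [0.5191, 0.0254, 0.1582]
tcp_rot: [0.227, 3.126, 0.0]
wrist_force: [-0.2, 0.3, -0.3]
grip_width: 0.0853
grip_force: 0.0
t 10.2 pos [0.5191 0.0254 0.1582] turn [ 0.03  0.4  -2.  ] | shift now-axes [ -9.09 -29.13  -0.14] | shift target-axes [ -8.07 -29.43  -0.18] F [-0.2  0.3 -0.3] w 0.0853 gf 0.0
joints [-0.04  0.41  1.82 -0.    0.91 -1.47]
```

```bash
python3 -m jog '[[-0.8,-3,0,0,0,-2,8.5],[-1.2,-4.4,0,0,0,0,8.5],[-1.2,-4.4,0,0,0,0,8.5],[-1.2,-4.4,0,0,0,0,8.5],[-1.2,-4.4,0,0,0,0,8.5]]';python3 -m jog '[[-1.2,-4.4,0,0,0,0,8.5],[-1.2,-4.4,0,0,0,0,8.5],[0,0,2,0,0,0,8.5],[0,0,2,0,0,0,8.5],[0,0,0,0,0,0,8.5]]'; python3 go.py .5674 -.276 .019 -6.3
python3 - <<'E'
from cmp import *
d=cam("top"); pickle.dump(d,open("top2.pkl","wb")); e=cam("scene"); pickle.dump(e,open("scene2.pkl","wb"))
c=[cv2.resize(f["frame"][b[1]:b[1]+100,b[0]:b[0]+100,::-1],None,fx=4,fy=4,interpolation=cv2.INTER_CUBIC) for f,b in((d,(265,140)),(e,(265,185)))]
cv2.imwrite("pics/seat.png",np.hstack(c))
E
```

```text
time: 10.7
tool_pos: [0.5489, -0.1874, 0.1535]
tcp_rot: [-0.173, -3.136, -0.0]
wrist_force: [0.2, 0.4, -0.1]
grip_width: 0.0849
grip_force: 0.0
time: 11.2
tool_pos: [0.5617, -0.2752, 0.1109]
tcp_rot: [-0.173, -3.132, -0.004]
wrist_force: [-1.5, 0.7, 0.0]
grip_width: 0.0854
grip_force: 0.0
t 11.2 pos [ 0.5617 -0.2752  0.1109] turn [ 0.12 -0.28 -0.03] | shift now-axes [-0.62 -0.04  9.18] | shift target-axes [-0.58 -0.02  9.19] F [-1.5  0.7  0. ] w 0.0854 gf 0.0
joints [-0.53  0.65  1.55  0.    0.95 -1.99]
```

View pics/seat.png

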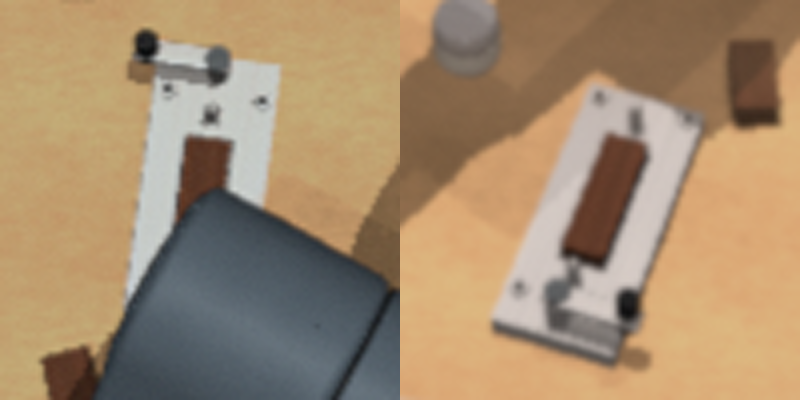

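The block lies flat in the nest, from (208,137) in the top view and at (605,200) in the scene view, between the pins. Now I'll grasp the plate.

```bash
python3 -m jog '[[-0.6,-0.03,2.5,0,0,0,8.5],[0,0,3,0,0,0,8.5],[0,0,2.2,0,0,0,8.5],[0,0,0.8,0,0,0,8.5],[0,0,0.3,0,0,0,8.5]]'; python3 go.py .5674 -.276 .018 -6.3;python3 -m jog '[[0,0,0.3,0,0,0,8.5],[0,0,0,0,0,0,7],[0,0,0,0,0,0,4.6],[0,0,0,0,0,0,4.6],[0,0,0,0,0,0,4.6]]' 40; python3 -m jog '[[0,0,0,0,0,0,4.6],[0,0,0,0,0,0,4.6],[0,0,0,0,0,0,4.6],[0,0,0,0,0,0,4.6],[0,0,0,0,0,0,4.6]]' 60; python3 go.py .5674 -.276 .018 -6.3
```

```text
time: 11.8
tool_pos: [0.5695, -0.2766, 0.0265]
tcp_rot: [0.172, 3.137, -0.0]
wrist_force: [-0.5, 0.5, 0.8]
grip_width: 0.085
grip_force: 0.0
t 11.8 pos [ 0.5695 -0.2766  0.0265] turn [-0.01  0.02  0.02] | shift now-axes [0.22 0.03 0.85] | shift target-axes [0.22 0.03 0.85] F [-0.5  0.5  0.8] w 0.085 gf 0.0
joints [-0.53  0.78  1.55 -0.    0.81 -1.99]
time: 12.3
tool_pos: [0.5699, -0.277, 0.0246]
tcp_rot: [0.172, 3.135, -0.001]
wrist_force: [-2.3, 0.0, 8.9]
grip_width: 0.0463
grip_force: 4.3
time: 12.8
tool_pos: [0.5699, -0.2771, 0.0246]
tcp_rot: [0.172, 3.135, -0.001]
wrist_force: [-2.4, -0.5, 8.4]
grip_width: 0.0461
grip_force: 4.3
t 12.8 pos [ 0.5699 -0.2771  0.0246] turn [-0.05  0.1   0.  ] | shift now-axes [0.26 0.08 0.66] | shift target-axes [0.26 0.08 0.66] F [-2.4 -0.5  8.4] w 0.0461 gf 4.3
joints [-0.53  0.78  1.55  0.    0.81 -1.99]
```

```bash
python3 -m jog '[[0,0,-0.6,0,0,0,8.5],[0.26,0.05,0,0,0,0,8.5],[0,0,0,0,0,0,8.5],[0,0,0,0,0,0,8.5],[0,0,0,0,0,0,8.5]]' 40; python3 go.py .5674 -.276 .017 -6.3;python3 -m jog '[[0,0,0.7,0,0,0,8.5],[0,0,0.5,0,0,0,8.5],[0,0,0.2,0,0,0,8.5],[0,0,0,0,0,0,8.5],[0,0,0,0,0,0,8.5]]'; python3 go.py .5674 -.276 .017 -6.3
```

```text
time: 13.3
tool_pos: [0.5666, -0.2758, 0.029]
tcp_rot: [-0.173, -3.137, -0.0]
wrist_force: [-0.1, 0.8, -0.5]
grip_width: 0.0851
grip_force: 0.0
t 13.3 pos [ 0.5666 -0.2758  0.029 ] turn [ 0.01 -0.01 -0.  ] | shift now-axes [-0.08 -0.01  1.2 ] | shift target-axes [-0.08 -0.01  1.2 ] F [-0.1  0.8 -0.5] w 0.0851 gf 0.0
joints [-0.53  0.77  1.56  0.    0.81 -1.99]
time: 13.8
tool_pos: [0.5667, -0.2759, 0.0151]
tcp_rot: [-0.172, -3.137, -0.0]
wrist_force: [-1.1, -0.2, -0.3]
grip_width: 0.0848
grip_force: 0.0
t 13.8 pos [ 0.5667 -0.2759  0.0151] turn [ 0.   -0.01  0.01] | shift now-axes [-0.07 -0.01 -0.19] | shift target-axes [-0.07 -0.01 -0.19] F [-1.1 -0.2 -0.3] w 0.0848 gf 0.0
joints [-0.53  0.79  1.56 -0.    0.79 -1.99]
```

```bash
python3 -m jog '[[-0.07,0,-0.12,0,0,0,8.5],[0,0,0,0,0,0,7],[0,0,0,0,0,0,4.6],[0,0,0,0,0,0,4.6],[0,0,0,0,0,0,4.6]]' 60; python3 -m jog '[[0,0,0,0,0,0,4.6],[0,0,0,0,0,0,4.6],[0,0,0,0,0,0,4.6],[0,0,0,0,0,0,4.6],[0,0,0,0,0,0,4.6]]' 60; python3 go.py .5674 -.276 .0165 -6.3
```

```text
time: 14.3
tool_pos: [0.5676, -0.2761, 0.017]
tcp_rot: [0.172, 3.136, -0.001]
wrist_force: [-2.0, 0.1, 5.7]
grip_width: 0.0481
grip_force: 62.7
time: 14.8
tool_pos: [0.5676, -0.2761, 0.017]
tcp_rot: [0.172, 3.136, -0.001]
wrist_force: [-1.8, 0.1, 5.5]
grip_width: 0.0482
grip_force: 62.7
t 14.8 pos [ 0.5676 -0.2761  0.017 ] turn [-0.02  0.03  0.01] | shift now-axes [0.02 0.   0.05] | shift target-axes [0.02 0.   0.05] F [-1.8  0.1  5.5] w 0.0482 gf 62.7
joints [-0.53  0.79  1.56 -0.    0.79 -1.99]
```

```bash
python3 -m jog '[[0,0,-1,0,0,0,4.6],[0,0,-3,0,0,0,4.6],[0,0,-4,0,0,0,4.6],[0,0,-4,0,0,0,4.6],[0,0,-1.5,0,0,0,4.6]]' 90; python3 gj.py 0 0 145 0
```

```text
time: 15.3
tool_pos: [0.5685, -0.2765, 0.1556]
tcp_rot: [0.172, 3.132, -0.004]
wrist_force: [0.3, 0.1, -3.7]
grip_width: 0.0476
grip_force: 78.2
t 15.3 pos [ 0.5685 -0.2765  0.1556] turn [-0.12  0.28  2.  ] | shift now-axes [ 8.44 29.46  0.95] | shift target-axes [ 9.46 29.14  1.06] F [ 0.3  0.1 -3.7] w 0.0476 gf 78.2
joints [-0.53  0.6   1.51  0.    1.03 -1.99]
tcp in jig [[  94.6 -291.4]] 155.6
```

```bash
python3 -m jog '[[0.8,2.6,0,0,0,0,4.6],[1.2,4.2,0,0,0,0,4.6],[1.2,4.2,0,0,0,0,4.6],[1.2,4.2,0,0,0,0,4.6],[1.2,4.2,0,0,0,0,4.6]]'; python3 -m jog '[[1.2,4.2,0,0,0,0,4.6],[1.2,4.2,0,0,0,0,4.6],[0.4,1.6,0.5,0,0,1,4.6],[0,0,0.5,0,0,1,4.6],[0,0,0,0,0,0,4.6]]'; python3 gj.py 0 0 110 0
python3 - <<'E'
from cmp import *
s=monitor.state(); Rc=R.from_rotvec(s["tcp_rot"]).as_matrix(); p=s["tool_pos"]
pl=lambda x,y,z:p+Rc@np.array([-x,y,.017-z])
c=[]
for n,b in(("top",(265,135)),("scene",(255,175))):
    d=cam(n); pickle.dump(d,open(n+"3.pkl","wb")); im=cv2.resize(d["frame"][b[1]:b[1]+110,b[0]:b[0]+110,::-1],None,fx=3.6,fy=3.6,interpolation=cv2.INTER_CUBIC)
    q=lambda P:((proj(d,P)-b+.5)*3.6-.5).round().astype(int)
    cv2.polylines(im,[q([pl(.1,.025,.01),pl(.1,-.025,.01),pl(-.1,-.025,.01),pl(-.1,.025,.01)])],True,(0,255,0),1)
    for h in(.085,-.085): cv2.circle(im,tuple(q([pl(h,0,.01)])[0].tolist()),2,(0,0,255),-1)
    c.append(im)
cv2.imwrite("pics/pl.png",np.hstack(c))
E
```

```text
time: 15.8
tool_pos: [0.5319, -0.0753, 0.1506]
tcp_rot: [-0.173, -3.135, -0.0]
wrist_force: [1.1, 0.9, -3.6]
grip_width: 0.0471
grip_force: 78.2
time: 16.3
tool_pos: [0.5155, 0.0253, 0.1403]
tcp_rot: [-0.227, -3.131, 0.0]
wrist_force: [-0.3, 0.6, -2.2]
grip_width: 0.0474
grip_force: 78.2
t 16.3 pos [0.5155 0.0253 0.1403] turn [-0.02 -0.11  0.02] | shift now-axes [-0.15  0.04  3.03] | shift target-axes [-0.14  0.04  3.03] F [-0.3  0.6 -2.2] w 0.0474 gf 78.2
joints [-0.04  0.43  1.83 -0.    0.87 -1.47]
tcp in jig [[-1.4 -0.4]] 140.3
```

View pics/pl.png

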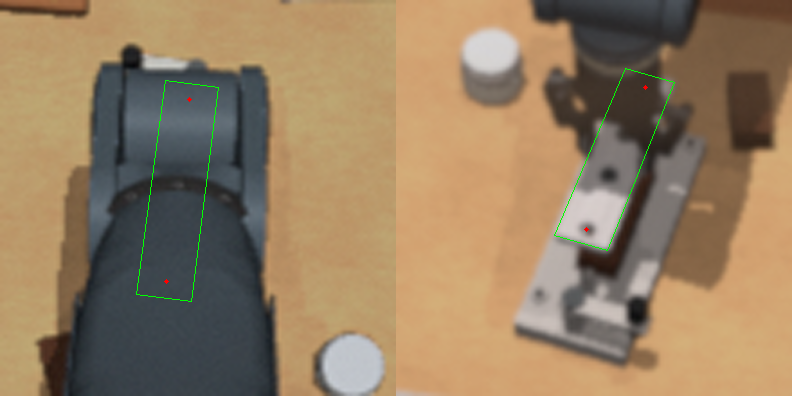

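The scene crop shows the plate's far hole at (587,229), matching the prediction at (586,229). The top view is hidden by the arm. I'll check the hole and the seated block numerically, to take out the scene camera's bias.

```bash
python3 - <<'E'
from cmp import *
from meas import rect
d=pickle.load(open("scene2.pkl","rb"))
c=proj(d,jig([0,0,.028]))[0]
print("block seated (bias):"); X=rect(d,c,28,0,135,.044,z0=.024); print(tojig(X).round(1).tolist(),tojig(X.mean(0)).round(1))
d=pickle.load(open("scene3.pkl","rb")); s=monitor.state(); Rc=R.from_rotvec(s["tcp_rot"]).as_matrix(); p=s["tool_pos"]
pl=lambda x,y,z:p+Rc@np.array([-x,y,.017-z])
h=proj(d,[pl(.085,0,.01)])[0]; f=d["frame"].mean(2); i,j=int(round(h[1])),int(round(h[0]))
w=f[i-4:i+5,j-4:j+5]; print(w.astype(int)); g=np.clip(170-w,0,None); yy,xx=np.mgrid[i-4:i+5,j-4:j+5]
o=np.array([(g*xx).sum(),(g*yy).sum()])/g.sum(); print("hole pred",h,"obs",o,"-> jig",tojig(ray(d,o,pl(.085,0,.008)[2])),"pred",tojig(pl(.085,0,.01)))
E
```

```text
block seated (bias):
centre [0.5427 0.022 ] sides [179.8  43.8 167.6  44.6] ang [172.32  86.98 171.65 103.04] low [1, 0, 1, 1]
[[120.9, -20.1], [-58.9, -22.0], [-62.9, 21.6], [104.7, 21.5]] [[26.   0.3]]
[[204 204 204 207 206 205 205 205 206]
 [204 203 204 204 201 200 203 205 204]
 [204 203 200 190 182 179 187 199 202]
 [204 201 189 162 142 134 153 183 198]
 [204 200 181 148 126 100 119 166 194]
 [203 202 189 164 140 108 125 170 195]
 [193 195 193 180 162 146 157 187 199]
 [162 168 176 179 181 181 182 194 201]
 [135 134 135 141 159 172 178 188 195]]
hole pred [307.14684762 238.27548411] obs [307.06320908 239.21177742] -> jig [[86.55986015 -0.58039487]] pred [[84.26985995 -1.08530131]]
```

```bash
python3 gj.py 0 0 85 0; python3 -m jog '[[-0.1,0.04,1.5,0,0,0,4.6],[0,0,2,0,0,0,4.6],[0,0,1.5,0,0,0,4.6],[0,0,0.5,0,0,0,4.6],[0,0,0,0,0,0,4.6]]' 60; python3 gj.py 0 0 61 0
```

```text
t 16.4 pos [0.5161 0.0246 0.141 ] turn [-0.01 -0.04 -0.03] | shift now-axes [-0.08  0.11  5.6 ] | shift target-axes [-0.07  0.1   5.6 ] F [-0.1  0.  -3.2] w 0.0476 gf 78.2
joints [-0.04  0.43  1.83 -0.    0.88 -1.47]
tcp in jig [[-0.7 -1. ]] 141.0
time: 16.9
tool_pos: [0.5171, 0.025, 0.086]
tcp_rot: [-0.229, -3.132, 0.0]
wrist_force: [-0.1, 0.3, -2.1]
grip_width: 0.0476
grip_force: 78.2
t 16.9 pos [0.5171 0.025  0.086 ] turn [-0.01 -0.05 -0.05] | shift now-axes [0.01 0.04 2.5 ] | shift target-axes [0.02 0.04 2.5 ] F [-0.1  0.3 -2.1] w 0.0476 gf 78.2
joints [-0.04  0.53  1.86 -0.    0.76 -1.47]
tcp in jig [[ 0.2 -0.4]] 86.0
```

```bash
python3 -m jog '[[0,0.05,0.3,0,0,0,4.6],[0,0,0.4,0,0,0,4.6],[0,0,0.2,0,0,0,4.6],[0,0,0,0,0,0,4.6],[0,0,0,0,0,0,4.6]]' 60; python3 -m jog '[[0,0,0.1,0,0,0,4.6],[0,0,0.1,0,0,0,4.6],[0,0,0,0,0,0,4.6],[0,0,0,0,0,0,4.6],[0,0,0,0,0,0,4.6]]'; python3 gj.py 0 0 61 0;  python3 -m jog '[[0,0,0.1,0,0,0,4.6],[0,0,0.1,0,0,0,4.6],[0,0,0,0,0,0,4.6],[0,0,0,0,0,0,4.6],[0,0,0,0,0,0,4.6]]'; python3 gj.py 0 0 61 0
```

```text
time: 17.4
tool_pos: [0.5173, 0.0263, 0.0775]
tcp_rot: [0.227, 3.133, -0.0]
wrist_force: [0.0, -0.3, -3.4]
grip_width: 0.0474
grip_force: 78.2
time: 17.9
tool_pos: [0.5173, 0.0262, 0.0754]
tcp_rot: [0.227, 3.133, -0.0]
wrist_force: [-0.2, 0.1, -3.7]
grip_width: 0.0476
grip_force: 78.2
t 17.9 pos [0.5173 0.0262 0.0754] turn [-0.    0.    0.01] | shift now-axes [ 0.01 -0.08  1.44] | shift target-axes [ 0.01 -0.08  1.44] F [-0.2  0.1 -3.7] w 0.0476 gf 78.2
joints [-0.04  0.54  1.86 -0.    0.73 -1.47]
tcp in jig [[0.1 0.8]] 75.4
time: 18.4
tool_pos: [0.5172, 0.0263, 0.0734]
tcp_rot: [0.227, 3.133, 0.0]
wrist_force: [0.8, 0.8, -2.5]
grip_width: 0.0474
grip_force: 78.2
t 18.4 pos [0.5172 0.0263 0.0734] turn [0. 0. 0.] | shift now-axes [ 0.01 -0.08  1.24] | shift target-axes [ 0.01 -0.08  1.24] F [ 0.8  0.8 -2.5] w 0.0474 gf 78.2
joints [-0.04  0.55  1.86  0.    0.73 -1.47]
tcp in jig [[0.1 0.8]] 73.4
```

```bash
python3 -m jog '[[0,-0.08,0,0,0,0,4.6],[0,0,0.15,0,0,0,4.6],[0,0,0.15,0,0,0,4.6],[0,0,0,0,0,0,4.6],[0,0,0,0,0,0,4.6]]'; python3 gj.py 0 0 61 0;  python3 -m jog '[[0,0,0.15,0,0,0,4.6],[0,0,0.15,0,0,0,4.6],[0,0,0.1,0,0,0,4.6],[0,0,0,0,0,0,4.6],[0,0,0,0,0,0,4.6]]'; python3 gj.py 0 0 61 0
```

```text
time: 18.9
tool_pos: [0.5171, 0.0254, 0.0703]
tcp_rot: [-0.227, -3.133, 0.0]
wrist_force: [0.1, -0.6, -2.9]
grip_width: 0.0474
grip_force: 78.2
t 18.9 pos [0.5171 0.0254 0.0703] turn [-0.   -0.01  0.  ] | shift now-axes [0.01 0.   0.93] | shift target-axes [0.01 0.   0.93] F [ 0.1 -0.6 -2.9] w 0.0474 gf 78.2
joints [-0.04  0.55  1.86 -0.    0.72 -1.47]
tcp in jig [[ 0.1 -0. ]] 70.3
time: 19.4
tool_pos: [0.5171, 0.0255, 0.0663]
tcp_rot: [-0.227, -3.133, 0.0]
wrist_force: [0.3, -0.0, -3.3]
grip_width: 0.0477
grip_force: 78.2
t 19.4 pos [0.5171 0.0255 0.0663] turn [-0.   -0.    0.01] | shift now-axes [0.01 0.   0.53] | shift target-axes [0.01 0.   0.53] F [ 0.3 -0.  -3.3] w 0.0477 gf 78.2
joints [-0.04  0.56  1.87 -0.    0.72 -1.47]
tcp in jig [[ 0.1 -0. ]] 66.3
```

Sliding freely. I'll lower it to flush and release.

```bash
python3 -m jog '[[0,0,0.15,0,0,0,4.6],[0,0,0.15,0,0,0,4.6],[0,0,0.15,0,0,0,4.6],[0,0,0.07,0,0,0,4.6],[0,0,0,0,0,0,4.6]]'; python3 gj.py 0 0 61 0;  python3 -m jog '[[0,0,0,0,0,0,5.4],[0,0,0,0,0,0,6.5],[0,0,0,0,0,0,7],[0,0,0,0,0,0,7],[0,0,-1,0,0,0,7]]'; python3 -m jog '[[0,0,-3,0,0,0,7],[0,0,-3,0,0,0,5],[0,0,-4,0,0,0,4],[0,0,0,0,0,0,4],[0,0,0,0,0,0,4]]'; python3 gj.py 125 100 150 0
```

```text
time: 19.9
tool_pos: [0.5171, 0.0254, 0.0611]
tcp_rot: [-0.227, -3.133, 0.0]
wrist_force: [0.7, 0.1, -2.7]
grip_width: 0.0476
grip_force: 78.2
t 19.9 pos [0.5171 0.0254 0.0611] turn [-0. -0.  0.] | shift now-axes [0.01 0.   0.01] | shift target-axes [0.01 0.   0.01] F [ 0.7  0.1 -2.7] w 0.0476 gf 78.2
joints [-0.04  0.57  1.87 -0.    0.7  -1.47]
tcp in jig [[ 0.1 -0. ]] 61.1
time: 20.4
tool_pos: [0.5165, 0.0255, 0.0707]
tcp_rot: [-0.227, -3.131, 0.0]
wrist_force: [0.7, -0.1, 0.2]
grip_width: 0.0699
grip_force: 0.0
time: 20.9
tool_pos: [0.5174, 0.0255, 0.1722]
tcp_rot: [0.227, 3.131, 0.0]
wrist_force: [-1.0, -0.1, -0.5]
grip_width: 0.0402
grip_force: 0.0
t 20.9 pos [0.5174 0.0255 0.1722] turn [0.01 0.12 0.01] | shift now-axes [-12.46  10.     2.25] | shift target-axes [-12.46  10.     2.22] F [-1.  -0.1 -0.5] w 0.0402 gf 0.0
joints [-0.04  0.39  1.81  0.    0.94 -1.47]
tcp in jig [[0.4 0. ]] 172.2
```

```bash
python3 -m jog '[[-3,1.5,0,0,0,0,4],[-3.2,1.6,0,0,0,0,4],[-3.2,1.6,0,0,0,0,4],[-3.06,1.5,0,0,0,0,4],[0,0,0,0,0,8.5,4]]' 30; python3 -m jog '[[0,0,0,0,0,8.5,4],[0,0,0,0,0,8.5,4],[0,0,0,0,0,8.5,4],[0,0,0,0,0,8.5,4],[0,0,0,0,0,8.5,4]]'; python3 -m jog '[[0,0,0,0,0,8.5,4],[0,0,0,0,0,8.5,4],[0,0,0,0,0,8.5,4],[0,0,0,0,0,8.5,4],[0,0,0,0,0,5,4]]'; sed -i 's/"-8.3",str(v\[3\])/str(-8.3+(v[4] if len(v)>4 else 0)),str(v[3])/' gj.py; python3 gj.py 125 62 98 0 -90
python3 - <<'E'
from cmp import *
c=[]
for n,b in(("top",(265,125)),("scene",(255,185))):
    d=cam(n); c.append(cv2.resize(d["frame"][b[1]:b[1]+110,b[0]:b[0]+110,::-1],None,fx=3.6,fy=3.6,interpolation=cv2.INTER_CUBIC))
cv2.imwrite("pics/knob.png",np.hstack(c))
E
```

```text
time: 21.4
tool_pos: [0.6513, 0.0699, 0.1691]
tcp_rot: [-0.459, -3.107, -0.0]
wrist_force: [-0.2, 0.4, 0.3]
grip_width: 0.04
grip_force: 0.0
time: 21.9
tool_pos: [0.6486, 0.0688, 0.1695]
tcp_rot: [-1.561, -2.724, 0.002]
wrist_force: [-0.4, 0.2, -0.3]
grip_width: 0.0399
grip_force: 0.0
time: 22.4
tool_pos: [0.6487, 0.0688, 0.1695]
tcp_rot: [-2.381, -2.047, 0.003]
wrist_force: [-0.3, -0.2, -0.2]
grip_width: 0.0401
grip_force: 0.0
t 22.4 pos [0.6487 0.0688 0.1695] turn [-0.15  0.03 -0.32] | shift now-axes [0.02 0.12 7.15] | shift target-axes [0.01 0.1  7.15] F [-0.3 -0.2 -0.2] w 0.0401 gf 0.0
joints [0.03 0.62 1.43 0.   1.09 0.18]
tcp in jig [[124.   61.9]] 169.5
```

View pics/knob.png

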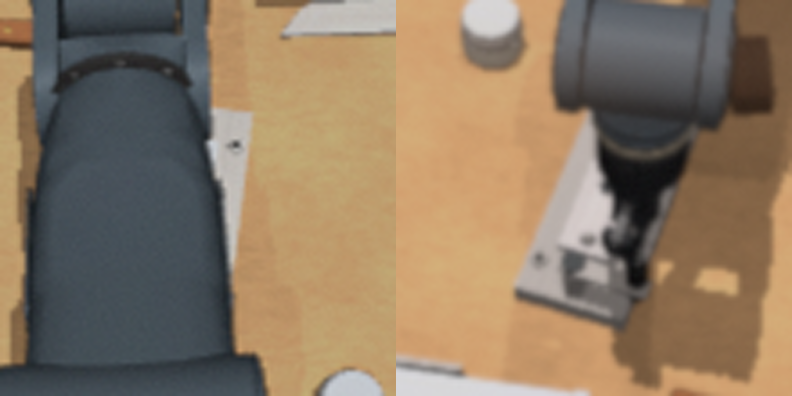

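The scene crop shows the seated plate around (590,240), with the fingers straddling above the knob at (635,275). Nothing looks off, so I'll descend.

```bash
python3 -m jog '[[0,0.1,2,0,0,0,4],[0,0,2,0,0,0,4],[0,0,0.6,0,0,0,4],[0,0,0.5,0,0,0,4],[0,0,0.3,0,0,0,4]]'; python3 gj.py 125 62 98 0 -90; python3 -m jog '[[0,0,0.5,0,0,0,4],[0,0,0.5,0,0,0,4],[0,0,0.5,0,0,0,4],[0,0,0.2,0,0,0,4],[0,0,0,0,0,0,4]]'; python3 gj.py 125 62 98 0 -90
python3 - <<'E'
# arc steps: TCP follows knob, 8 deg per row, expressed in tool axes before each turn
import numpy as np
for n in (8,7.5):
    a=np.radians(n); d=62*np.array([-np.sin(a),np.cos(a)-1]); print(n,"jig dx,dy mm at phi=0",d.round(2))
E
```

```text
time: 23.0
tool_pos: [0.6505, 0.0687, 0.1171]
tcp_rot: [2.375, 2.056, 0.0]
wrist_force: [-0.3, 0.0, -0.1]
grip_width: 0.0398
grip_force: 0.0
t 23.0 pos [0.6505 0.0687 0.1171] turn [ 0.01 -0.    0.05] | shift now-axes [-0.   -0.08  1.91] | shift target-axes [-0.   -0.08  1.91] F [-0.3  0.  -0.1] w 0.0398 gf 0.0
joints [0.03 0.68 1.46 0.   1.   0.18]
tcp in jig [[125.8  62. ]] 117.1
time: 23.5
tool_pos: [0.6502, 0.0687, 0.0998]
tcp_rot: [-2.376, -2.055, 0.001]
wrist_force: [0.2, -0.3, 0.3]
grip_width: 0.0399
grip_force: 0.0
t 23.5 pos [0.6502 0.0687 0.0998] turn [-0.03  0.01  0.01] | shift now-axes [ 0.   -0.06  0.18] | shift target-axes [ 0.   -0.06  0.18] F [ 0.2 -0.3  0.3] w 0.0399 gf 0.0
joints [ 0.03  0.7   1.47 -0.    0.97  0.18]
tcp in jig [[125.6  62. ]] 99.8
8 jig dx,dy mm at phi=0 [-8.63 -0.6 ]
7.5 jig dx,dy mm at phi=0 [-8.09 -0.53]
```

```bash
python3 -m jog '[[0,-0.5,0,0,0,0,4],[0,-0.4,0,0,0,0,4],[-0.17,-0.8,0,0,0,-7.5,4],[-0.17,-0.8,0,0,0,-7.5,4],[0,0,0,0,0,0,4]]'; python3 -m jog '[[-0.17,-0.8,0,0,0,-7.5,4],[-0.17,-0.8,0,0,0,-7.5,4],[-0.17,-0.8,0,0,0,-7.5,4],[-0.17,-0.8,0,0,0,-7.5,4],[0,0,0,0,0,0,4]]'; python3 gj.py 125 62 98 0 -90; python3 -m jog '[[-0.17,-0.8,0,0,0,-7.5,4],[-0.17,-0.8,0,0,0,-7.5,4],[-0.17,-0.8,0,0,0,-7.5,4],[-0.17,-0.8,0,0,0,-7.5,4],[0,0,0,0,0,0,4]]';python3 gj.py 72 0 98 0 0
```

```text
time: 24.0
tool_pos: [0.6245, 0.0679, 0.1004]
tcp_rot: [-2.085, -2.349, 0.0]
wrist_force: [0.5, -0.5, -0.0]
grip_width: 0.0399
grip_force: 0.0
time: 24.5
tool_pos: [0.597, 0.0515, 0.1004]
tcp_rot: [-1.412, -2.807, 0.0]
wrist_force: [0.5, 0.3, -0.8]
grip_width: 0.0399
grip_force: 0.0
t 24.5 pos [0.597  0.0515 0.1004] turn [-0.    0.   44.89] | shift now-axes [-1.75  5.26  0.24] | shift target-axes [2.48 4.96 0.24] F [ 0.5  0.3 -0.8] w 0.0399 gf 0.0
joints [ 0.01  0.62  1.63 -0.    0.89 -0.63]
tcp in jig [[75.4 37.2]] 100.4
time: 25.0
tool_pos: [0.5812, 0.0233, 0.1003]
tcp_rot: [0.641, 3.075, -0.0]
wrist_force: [0.5, -0.1, 0.5]
grip_width: 0.0402
grip_force: 0.0
t 25.0 pos [0.5812 0.0233 0.1003] turn [ -0.     0.   -15.25] | shift now-axes [-0.98 -0.47  0.23] | shift target-axes [-0.82 -0.71  0.23] F [ 0.5 -0.1  0.5] w 0.0402 gf 0.0
joints [-0.04  0.59  1.68 -0.    0.87 -1.2 ]
tcp in jig [[63.8  7.1]] 100.3
```

```bash
python3 -m jog '[[-0.17,-0.8,0,0,0,-7.5,4],[-0.17,-0.8,0,0,0,-7.5,4],[0,0,0,0,0,0,4],[0,0,0,0,0,0,4],[0,0,0,0,0,0,4]]'; python3 gj.py 63 -9 100 0 0; python3 -m jog '[[0,-0.1,0,0,0,0,4],[0,-0.1,0,0,0,0,4],[0,0,0,0,0,0,4],[0,0,0,0,0,0,4],[0,0,0,0,0,0,4]]'; python3 gj.py 63 -9 100 0 0
```

```text
time: 25.5
tool_pos: [0.579, 0.0079, 0.1001]
tcp_rot: [0.236, 3.133, -0.0]
wrist_force: [0.1, 0.5, 0.9]
grip_width: 0.0395
grip_force: 0.0
t 25.5 pos [0.579  0.0079 0.1001] turn [-0.01  0.01 -0.3 ] | shift now-axes [ 0.09 -0.05  0.01] | shift target-axes [ 0.09 -0.05  0.01] F [0.1 0.5 0.9] w 0.0395 gf 0.0
joints [-0.07  0.59  1.69 -0.    0.86 -1.49]
tcp in jig [[63.9 -8.5]] 100.1
time: 26.0
tool_pos: [0.5789, 0.0068, 0.1002]
tcp_rot: [0.231, 3.133, 0.003]
wrist_force: [2.0, 10.3, -0.9]
grip_width: 0.0399
grip_force: 4.9
t 26.0 pos [0.5789 0.0068 0.1002] turn [ 0.1   0.03 -0.12] | shift now-axes [0.09 0.05 0.02] | shift target-axes [0.09 0.05 0.02] F [ 2.  10.3 -0.9] w 0.0399 gf 4.9
joints [-0.07  0.59  1.69  0.    0.86 -1.49]
tcp in jig [[63.9 -9.5]] 100.2
```

At the stop (10 N). I'll back off to the clear middle, rise, move away and look.

```bash
python3 -m jog '[[0,0.5,0,0,0,0,4],[0,0.4,0,0,0,0,4],[0,0,0,0,0,0,4],[0,0,-2,0,0,0,4],[0,0,-3,0,0,0,4]]'; python3 -m jog '[[0,0,-4,0,0,0,4],[0,4,-3,0,0,0,4],[0,4.5,0,0,0,0,4],[0,4.5,0,0,0,0,4],[0,4.5,0,0,0,0,4]]'; python3 -m jog '[[0,4.5,0,0,0,0,4],[2,4.5,0,0,0,0,4],[2,4.5,0,0,0,0,4],[0,0,0,0,0,0,4],[0,0,0,0,0,0,4]]'
python3 - <<'E'
from cmp import *
c=[]
for n,b in(("top",(265,135)),("scene",(255,185))):
    d=cam(n); im=cv2.resize(d["frame"][b[1]:b[1]+110,b[0]:b[0]+110,::-1],None,fx=3.6,fy=3.6,interpolation=cv2.INTER_CUBIC)
    cv2.circle(im,tuple(((proj(d,jig([.063,0,.106]))[0]-b+.5)*3.6-.5).round().astype(int).tolist()),2,(0,255,0),-1); c.append(im)
cv2.imwrite("pics/end.png",np.hstack(c))
E
```

```text
time: 26.5
tool_pos: [0.5789, 0.0144, 0.1493]
tcp_rot: [-0.228, -3.13, 0.0]
wrist_force: [-0.7, 0.5, 0.4]
grip_width: 0.0398
grip_force: 0.0
time: 27.0
tool_pos: [0.6052, 0.1891, 0.2205]
tcp_rot: [0.229, 3.133, -0.0]
wrist_force: [1.0, -0.5, -0.5]
grip_width: 0.0399
grip_force: 0.0
time: 27.5
tool_pos: [0.5846, 0.3277, 0.2199]
tcp_rot: [-0.225, -3.133, 0.001]
wrist_force: [1.0, -0.9, -0.3]
grip_width: 0.0396
grip_force: 0.0
```

View pics/end.png

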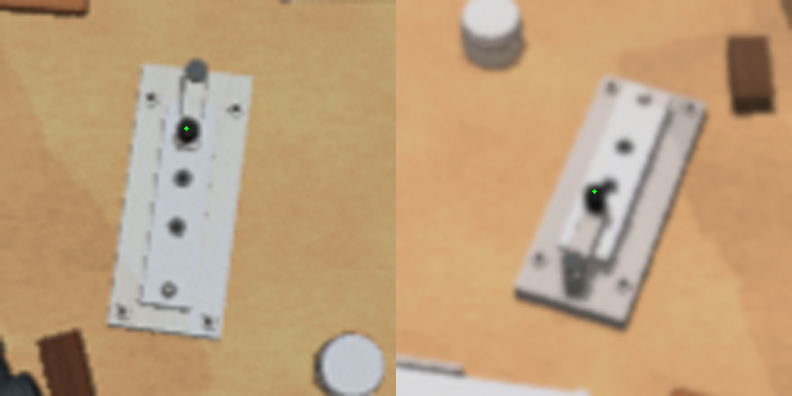

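The plate is flush over both pins: pin a shows in its hole at (168,290) in the top view. The arm lies along the middle line, with its knob at (187,130) right on the predicted stop position. Handing in.

```bash
python3 -c "
from rig import workorder; print(workorder.close_job())"
```

```text
the job is handed in; nothing more can be done
None
```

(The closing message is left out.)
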